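Draw the timer out from behind the tip box

TASK

The interval timer is stowed in the little metal bay, behind the closed pipette-tip box that blocks the mouth of the bay. Slide the tip box sideways along the worktop so that it stands centred on the grey bench pad, then draw the timer straight out of the bay, sliding it upright on the worktop without lifting it, and leave it in front of the mouth, still square to the bay and with about two fingers' width free behind it. Do not disturb the steel check weight, the roll of tape or the pile of dishes.

Things in the scene. Friction and masses are not known exactly. Their poses are not given: they have to be found in the camera images.
- bay: fixed aluminium bay, three walls, open top and front (mouth), no floor. Origin: on the worktop, mid-mouth; +x points into the bay, -x out of it towards the robot, y across. Inside 76 mm wide (y +-38), 115 mm deep (x 0 to 115); walls 4 mm thick, 45 mm high, guiding what slides between them; outside each side wall a 3 mm high flange to y = +-58
- bench_pad: flat grey pad on the worktop, under 1 mm thick and no obstacle, 150 mm (its x) by 126 mm (its y); its x axis is parallel to that of the bay within 0.05 rad. Origin: its centre. It lies beside the tip box, on the left or on the right; the place for the tip box
- tip_box: closed blue box of pipette tips, translucent lid (does not open here), 86 mm (its x) by 124 mm (its y) by 70 mm high, loose, about 0.16 kg, too wide to grip. Origin: centre of its underside, z up. It stands before the bay's mouth, its long side (its y) along the bay's x, up to 0.1 rad askew
- timer: white square interval timer, loose, about 0.09 kg, standing in the bay: 62 mm wide (its y), 52 mm high, 44 mm deep over the round dial (its x). Origin: centre of its underside; the dial faces its -x, out of the bay; flat back at x = +22 mm, dial front at x = -22 mm. Behind its back some 50 mm of the bay are free
- check_weight: small steel knob weight, 21 mm across and 26 mm high, standing loose beside the tip box on the side where the pad is not. Origin: centre of its underside
- tape_roll: roll of tape lying flat to the right of the bay (its -y side), 103 mm across, 25 mm high, loose. Origin: centre of its underside
- dish_pile: clear pile of petri dishes to the left of the bay (its +y side), 64 mm across and 62 mm high, loose. Origin: centre of its underside
- analytical_balance: fixed tall balance to the left, between the robot's start and the work: 295 mm (its x) by 185 mm (its y), 310 mm high. Origin: on the worktop; it reaches from x = -142 to +153 and y = -93 to +92 mm. Keep the arm and gripper round its front or above it

How it is judged:
On the way, in this order (a step that is already met when the one before it is completed fails the run):
1. the tip box stands on the bench pad (horizontal distance between tip_box and bench_pad below 0.035 m and angle between tip_box's own z axis and vertical below 0.1 rad), for 0.2 s.
2. the timer is out of the bay (x of timer in the frame of bay below -0.036 m), for 0.2 s.
At the end, for the whole second after the job is handed in: The tip box stands upright with its centre within 35 mm of the pad's centre; the timer stands upright and at rest in front of the bay, its centre 36 to 130 mm before the mouth (its back at least 14 mm clear), within 45 mm of the bay's middle line and square to the bay within 0.35 rad (20 degrees) (all of step 1 and x of timer in the frame of bay between -0.13 and -0.036 m and y of timer in the frame of bay between -0.045 and 0.045 m and angle between the x axis of timer and the x axis of bay, either way round below 0.35 rad and angle between timer's own z axis and vertical below 0.1 rad and linear speed of each of timer, tip_box below 0.02 m/s); the robot touches nothing.
It fails at once if the timer is lifted off the worktop or tipped over (height (world z) of timer above 0.02 m or angle between timer's own z axis and vertical above 0.4 rad).
It fails at once if the tip box is lifted off the worktop or tipped over (height (world z) of tip_box above 0.03 m or angle between tip_box's own z axis and vertical above 0.4 rad).
It fails at once if the check weight is disturbed (distance of check_weight from where it was at the start of the episode above 0.012 m).
It fails at once if the roll of tape is disturbed (distance of tape_roll from where it was at the start of the episode above 0.015 m).
It fails at once if the pile of dishes is disturbed (distance of dish_pile from where it was at the start of the episode above 0.015 m).
It also fails if it takes over 48 s, if anything falls off the work surface, if the arm or the gripper's body presses on something with over 40 N, if the wrist force passes 120 N, or if a joint passes its speed limit or range.

ROBOT

A 6-joint arm with a two-finger parallel gripper is mounted at the origin on a cart in front of the work surface, level with it; the furniture and walls round the work are solid. World frame = base frame: x ahead of the robot, y to its left, z up, the work surface at z = 0. Lengths are in m, angles in rad, forces in N, time in s.
With the tool pointing down it reaches from about 0.3 to 0.75 m from the base axis. Payload 8.5 kg.
Tool frame: the origin (TCP) lies on the centre line of the jaws, within the pads' length; the fingertips stand 17 mm ahead of it and the grasp point (between the pads) lies 2 mm behind it; z points along the fingers, y is the line along which they close (so a half turn about z gives the same grasp; the last joint's range is limited). The gripper opens to 88 mm and grips with 3 to 60 N. Pads are 18 mm wide; open, the fingers measure 123 mm over their backs; the gripper's body (75 mm by 187 mm) begins 45 mm behind the grasp point.
Start: joints at [1.061, 0.381, 1.297, -0, 1.464, -0.215], TCP at [0.16, 0.526, 0.224] pointing down, gripper open.
Joint ranges: [-3.11, 3.11], [-0.89, 2.33], [0.22, 2.48], [-1.42, 4.56], [0.17, 2.85], [-2.88, 2.88]. Speed limits (rad/s): [2.39, 2.39, 3.14, 3.14, 3.14, 3.14].

INTERFACE

Orientations are given as a rotation vector (axis times angle).
In Python, from bench import get_obs, get_image, job_done gives the robot as it stands.
- The arm moves only by the tool play_rows, never from a script. Its argument "rows" is a list of rows, each a list of 6 numbers: the shift along the tool's x, y, z scaled (see below), then the turn, a rotation vector about the tool's x, y, z scaled (see below). A call has exactly 5 rows; each row shifts and turns the commanded pose from where the row before left it, along the tool's axes as they then stand; what a row does not reach is not made up. The controller multiplies each number of a shift by 0.1 m and each number of a turn by pi rad. A row lasts 1/10 s, in which the tool goes at most 50 mm and 8.59 degrees, less where a joint would pass 70% of its speed; a pose out of reach is approached as far as the arm can. A call with a number of a shift or a turn outside -1 to 1 is refused whole. A call with a gripper value outside its range is refused whole. "jaw" is the opening, from 0 (shut) to 1 (fully open), set as the call begins (left out, the last holds). The fingers move at their own pace and stop on an object; "newtons" is the grip in N (left out, the last holds). Time passes only in rows, so rows that do not move let the fingers close, or fill a call up. It gives the time, the measured TCP pose, the force, the opening and the grip force at its end, in the units of the state.
- get_obs(): the state, without advancing time (a new reading comes with each control period).
- get_image(name): name is "scene" or "side" or "wrist"; returns a dict with "image" (480x640x3 uint8, blue, green, red), "depth" (480x640 float32, m along the optical axis (not along the pixel's ray), 0 where there is no reading), "fx", "fy", "cx", "cy" (pixels), "pose" (4x4, takes a point from camera to world coordinates). Camera axes: x right, y up, looking along -z (the intrinsics and any distortion apply to the point x, -y, -z); pixel columns grow to the right and rows downward; lengths in m; the calibration is good to about 2 mm. A picture is of the moment at which its call begins.
- job_done(): hands the job in; it is judged then, once.
The state is a dict: "clock": time; "joint_pos": joint angles; "joint_vel": joint speeds; "joint_torque": joint torques, N m; "tcp_pos": TCP position; "eef_rot": TCP orientation; "force": force on the tool from outside, world axes, zero at the start; "moment": the same for the moment, N m; "width": finger opening in m; "finger_force": force on a finger pad.
Only numpy, scipy, OpenCV 4.12 (cv2) and the standard library are available. Lean on these libraries where they do the work, as an engineer would, in place of code of your own. Each camera call takes 0.05 s, during which the arm holds its last target. There are 200 camera calls.

## Working session

There is one attempt and no reset: what is moved stays moved. The work goes in short steps, Python scripts to look and compute and a tool call to move; the robot and the scene stay as the last step left them, time stands still between calls to the robot, and variables do not carry over. Pictures are saved under pics/ and viewed, at most 10 in all, crops included, and the job is handed in when it is done.

Besides the shell and the picture viewer there is one more tool, called after "Emit:" by a JSON object that holds its "fn" and its "kwargs", one argument or row to a line. play_rows: Moves the arm, as the interface text tells. Its arguments: {"type":"object","properties":{"rows":{"type":"array","items":{"type":"array","items":{"type":"number"}}},"jaw":{"type":"number"},"newtons":{"type":"number"}},"required":["rows"]}

```bash
mkdir -p pics; ls; cat > h.py <<'E'
import numpy as np, cv2
from bench import get_obs, get_image
def pts(d):
    z=d['depth']; v,u=np.mgrid[0:z.shape[0],0:z.shape[1]]
    c=np.stack([(u-d['cx'])/d['fx']*z,-(v-d['cy'])/d['fy']*z,-z],-1)
    P=d['pose']; w=c@P[:3,:3].T+P[:3,3]; w[z==0]=np.nan; return w
E
python3 - <<'E'
from h import *
o=get_obs();print(o)
for n in ['scene','side']:
    d=get_image(n);cv2.imwrite(f'pics/{n}0.png',d['image']);np.save(f'{n}.npy',pts(d));print(n,d['pose'].round(3),d['fx'],[k for k in d])
E
```

```text
pics
{'clock': 0.0, 'joint_pos': array([ 1.06070243e+00,  3.81187211e-01,  1.29822003e+00, -2.59717321e-05,
        1.46359916e+00, -2.15274561e-01]), 'joint_vel': array([ 0.00211594, -0.00014221,  0.00068117,  0.00032742,  0.00092137,
        0.00087739]), 'joint_torque': array([-1.99246504e-03, -4.37921011e+01, -2.24563658e+01,  7.12901610e-02,
        3.50877328e-02, -1.30594840e-04]), 'tcp_pos': array([0.15966266, 0.52601274, 0.22365624]), 'eef_rot': array([-4.61351212e-01, -3.10704932e+00,  2.09032215e-03]), 'force': array([ 0.33709554, -0.52108932,  0.48555373]), 'moment': array([-0.01388859,  0.02142469,  0.07456196]), 'finger_force': 0.0, 'width': 0.08793465194931602}
scene [[ 0.976 -0.18   0.12   0.727]
 [ 0.216  0.799 -0.561 -0.441]
 [ 0.005  0.573  0.819  0.736]
 [ 0.     0.     0.     1.   ]] 501.3229791246819 ['image', 'depth', 'fx', 'fy', 'cx', 'cy', 'pose']
side [[ 0.95   0.257 -0.18   0.452]
 [-0.313  0.741 -0.594 -0.481]
 [-0.019  0.621  0.784  0.722]
 [ 0.     0.     0.     1.   ]] 469.87032874850405 ['image', 'depth', 'fx', 'fy', 'cx', 'cy', 'pose']
```

View pics/scene0.png

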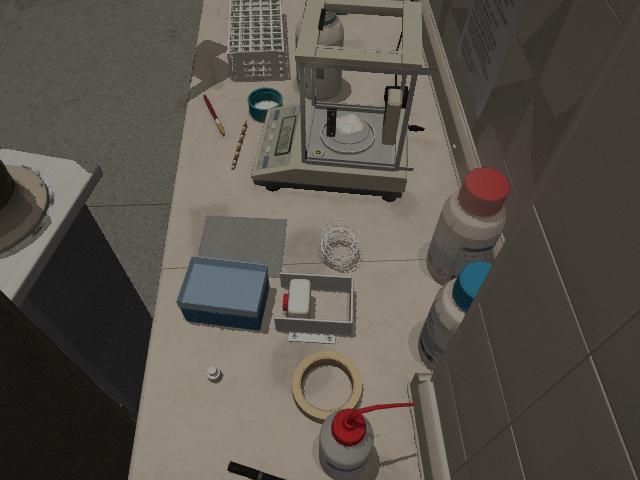

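View pics/side0.png

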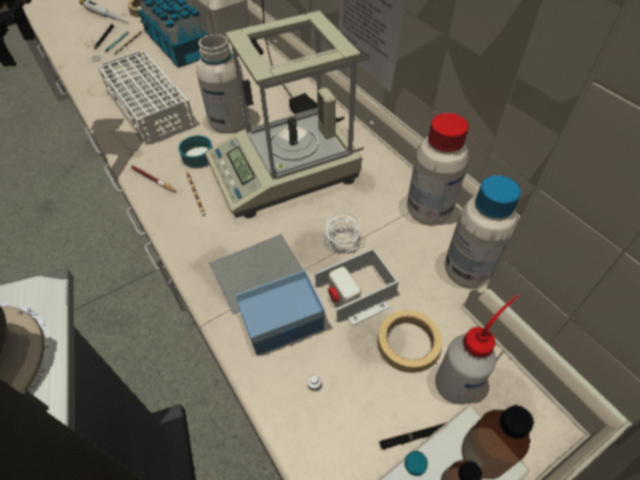

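The scene view shows the tip box at (225,292), pad at (243,248) on the left side, the timer at (297,297) inside the bay (278–354, 275–335), the weight at (214,374), tape at (327,386) and dishes at (340,245). The side view agrees. Next I'll measure with depth.

```bash
cat > m.py <<'E'
from h import *
import sys
def rect(p): 
    r=cv2.minAreaRect((p[:,:2]*1000).astype(np.float32)); return np.round(r[0],1),np.round(r[1],1),round(r[2],2)
def measure(n='scene'):
    d=get_image(n); w=pts(d); g=d['image'].astype(int); B,G,R=g[...,0],g[...,1],g[...,2]
    z=w[...,2]; x=w[...,0]; y=w[...,1]
    near=(y<0.3)&(y>-0.35)&(x>0.2)&(x<0.9)
    def big(m):
        k,l,s,c=cv2.connectedComponentsWithStats(cv2.morphologyEx(m.astype(np.uint8),cv2.MORPH_OPEN,np.ones((2,2))))
        return l==1+np.argmax(s[1:,4]) if k>1 else m
    out={}
    out['box']=big(near&(z>0.06)&(z<0.08)&(B>R+15))
    out['pad']=big(near&(abs(z)<0.006)&(abs(R-B)<14)&(G<140)&(G>60))
    out['bay']=big(near&(z>0.038)&(z<0.049)&(abs(R-B)<20)&(x>0.4))
    out['timer']=big(near&(z>0.047)&(z<0.058)&(R>150))
    out['tape']=big(near&(z>0.018)&(z<0.03)&(R>B+20))
    return d,w,out
if __name__=='__main__':
  for n in ['scene','side']:
    d,w,o=measure(n)
    for k,m in o.items():
        p=w[m]; print(n,k,len(p),*rect(p) if len(p)>3 else '', p[:,2].mean().round(4) if len(p) else '')
E
python3 m.py; python3 - <<'E'
from h import *
w=np.load('scene.npy')
for n,u,v in [('wt',214,371),('dishL',322,235),('table',250,360),('boxcorners',191,259),('',268,265),('',264,305),('',182,299),('bay',280,274),('',353,277),('',353,318),('',277,320),('fl',290,335),('',335,335),('pad',203,218),('',286,220),('tim',293,283),('',309,283),('',309,310),('',292,312),('dial',286,301)]:
    print(n,u,v,(w[v,u]*1000).round(1))
E
```

```text
scene box 3615 [505.  -68.4] [120.4 124.5] 6.51 nan
scene pad 3789 [497.1  22.5] [152.8 141.4] 9.75 nan
scene bay 563 [620.7 192.7] [287.7   5.1] 13.61 nan
scene timer 586 [623.7 -74.8] [28.8 55.5] 9.34 nan
scene tape 1619 [ 689.7 -199.1] [111.6  86.3] 64.16 nan
side box 3526 [nan nan] [0. 0.] 0.0 nan
side pad 3208 [492.5  17.6] [144.6 134. ] 12.81 nan
side bay 603 [653.1 -66.5] [134.5  83.3] 9.08 0.0407
side timer 580 [630.  -70.7] [53.5 62.1] 11.34 nan
side tape 1480 [ 685.7 -191.5] [95.8 91.2] 48.28 nan
wt 214 371 [ 526.3 -209.9   25.2]
dishL 322 235 [626.1  83.5   0.8]
table 250 360 [ 567.7 -173.3    1.2]
boxcorners 191 259 [442.4 -56.8  69. ]
 268 265 [547.7   0.7  -0.6]
 264 305 [564.  -79.9   7. ]
 182 299 [ 454.6 -127.7   68.8]
bay 280 274 [581.5 -36.8  41.3]
 353 277 [698.3 -19.2  45.8]
 353 318 [ 7.099e+02 -6.770e+01 -2.000e-01]
 277 320 [ 597.7 -116.4   39.3]
fl 290 335 [ 618.1 -121.1    4.7]
 335 335 [ 687.5 -105.9    5.4]
pad 203 218 [402.8  73.2   0.8]
 286 220 [554.4 101.1   2.5]
tim 293 283 [607.9 -54.1  51.1]
 309 283 [632.7 -49.2  52.3]
 309 310 [642.4 -92.   45.1]
 292 312 [ 618.6 -103.7   50.5]
dial 286 301 [602.8 -80.9  38.1]
```

```bash
python3 - <<'E'
from h import *
i=cv2.imread('pics/scene0.png')[205:355,170:370]
cv2.imwrite('pics/crop0.png',cv2.resize(i,None,fx=4,fy=4,interpolation=cv2.INTER_CUBIC))
from m import measure
for n in ['scene','side']:
    d,w,o=measure(n)
    for k in ['box','timer','bay']:
        p=w[o[k]]; p=p[~np.isnan(p[:,0])]*1000
        zm=np.median(p[:,2]); p=p[abs(p[:,2]-zm)<4]
        # drop stray points
        for _ in range(2):
            dd=((p[:,None,:2]-p[None,::3,:2])**2).sum(-1); p=p[(dd<64).sum(1)>(8 if k!='bay' else 3)]
        best=None
        for a in np.radians(np.arange(-2,20,.25)):
            q=p[:,:2]@np.array([[np.cos(a),-np.sin(a)],[np.sin(a),np.cos(a)]])
            lo,hi=np.percentile(q,[.5,99.5],axis=0); A=np.prod(hi-lo)
            if best is None or A<best[0]: best=(A,a,(lo+hi)/2,hi-lo)
        A,a,c,s=best; R=np.array([[np.cos(a),-np.sin(a)],[np.sin(a),np.cos(a)]])
        print(n,k,len(p),'c',(R@c).round(1),'size',s.round(1),'yaw',round(a,3),'z',zm.round(1))
E
```

```text
scene box 3512 c [508.6 -87.4] size [114.8  81.9] yaw 0.083 z 69.2
scene timer 583 c [623.6 -74.6] size [28.4 54. ] yaw 0.179 z 52.0
scene bay 483 c [646.8 -67.6] size [117.1  83.7] yaw 0.153 z 41.9
side box 3342 c [502.8 -88.2] size [120.1  80.6] yaw 0.083 z 70.9
side timer 527 c [620.2 -75.5] size [31.5 56.3] yaw 0.188 z 53.1
side bay 537 c [ 682.7 -346.8] size [77.9 19.1] yaw 0.262 z 45.2
```

View pics/crop0.png

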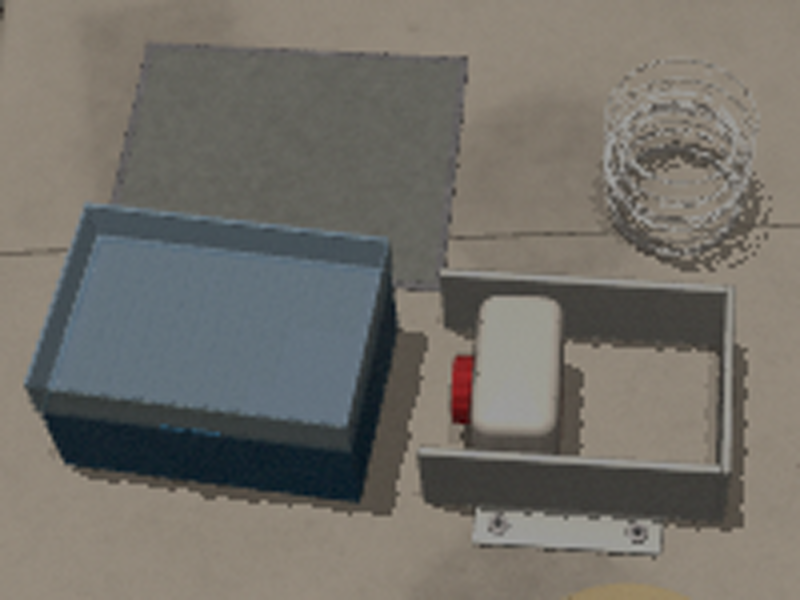

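The crop shows the pad corners at (147,43), (467,57) and (440,290); the box lid outline at (87,205), (390,240), (352,430), (28,388); and the bay wall tops at (440,271), (732,287), (728,470), (420,452).

```bash
cat > q.py <<'E'
from h import *
def ray(d,u,v,z):
    P=d['pose']; r=P[:3,:3]@np.array([(u-d['cx'])/d['fx'],-(v-d['cy'])/d['fy'],-1]); return (P[:3,3]+r*(z-P[2,3])/r[2])*1000
E
python3 - <<'E'
from q import *
d=get_image('scene')
S={'pad':(0,[(147,43),(467,57),(440,290)]),'box':(.07,[(87,205),(390,240),(352,430),(28,388)]),'boxbase':(0,[(65,465),(360,501)]),
'bay':(.045,[(440,271),(732,287),(728,470),(420,452)]),'timer':(.052,[(482,298),(562,298),(556,432),(473,430)]),'dial':(.026,[(452,357),(452,420)])}
for k,(z,c) in S.items():
    p=np.array([ray(d,170+(u-1.5)/4,205+(v-1.5)/4,z)[:2] for u,v in c]); print(k,p.round(1).tolist())
    for a,b in zip(p,np.roll(p,-1,0)): print('   len',np.hypot(*(b-a)).round(1),'ang',np.arctan2(*(b-a)[::-1]).round(3))
    print('  mean',p.mean(0).round(1))
p=ray(d,214,380,0);print('weight base',p.round(1)); p=ray(d,327,386,.025);print('tape',p)
for c in [(605,160),(752,160),(680,270),(680,60)]: print('dish',ray(d,170+c[0]/4,205+c[1]/4,.03 if c[1]==160 else (0 if c[1]==270 else .062)).round(1))
E
```

```text
pad [[406.4, 81.0], [553.8, 105.7], [573.9, -18.9]]
   len 149.5 ang 0.166
   len 126.2 ang -1.411
   len 195.0 ang 2.604
  mean [511.4  55.9]
box [[441.3, -51.6], [563.3, -41.2], [572.1, -124.6], [448.9, -134.2]]
   len 122.5 ang 0.085
   len 83.9 ang -1.466
   len 123.6 ang -3.064
   len 82.9 ang 1.663
  mean [506.4 -87.9]
boxbase [[447.3, -131.8], [567.9, -121.0]]
   len 121.1 ang 0.089
   len 121.1 ang -3.053
  mean [ 507.6 -126.4]
bay [[580.9, -36.1], [697.4, -17.7], [710.1, -97.8], [594.2, -116.0]]
   len 118.0 ang 0.156
   len 81.1 ang -1.414
   len 117.3 ang -2.986
   len 81.0 ang 1.735
  mean [645.7 -66.9]
timer [[601.9, -48.7], [632.8, -41.8], [643.7, -99.9], [612.8, -106.0]]
   len 31.7 ang 0.22
   len 59.2 ang -1.385
   len 31.5 ang -2.948
   len 58.3 ang 1.759
  mean [622.8 -74.1]
dial [[592.1, -63.3], [599.2, -90.8]]
   len 28.4 ang -1.316
   len 28.4 ang 1.826
  mean [595.7 -77. ]
weight base [ 523.8 -215.     0. ]
tape [ 692.71303431 -195.65008492   25.        ]
dish [633.3  41.6  30. ]
dish [694.8  55.4  30. ]
dish [672.9  12.8  -0. ]
dish [657.7  77.3  62. ]
```

```bash
python3 - <<'E'
from q import *
d=get_image('scene')
for u,v,z in [(253,185,0.02),(408,190,.02),(285,105,.05)]: print(ray(d,u,v,z).round())
w=np.load('scene.npy'); m=(w[...,2]>.04)&(w[...,1]>.12)&(w[...,1]<.7)&(w[...,0]>.2)
m[:, :240]=0; p=w[m]; print(np.nanpercentile(p,[.5,2,50,98,99.5],axis=0).round(3)); 
for lo in (.04,.08,.15,.25): q=p[(p[:,2]>lo)]; print(lo,q[:,:2].min(0).round(3),q[:,1].max().round(3))
E
```

```text
[477. 156.  20.]
[765. 208.  20.]
[489. 357.  50.]
[[0.336 0.122 0.041]
 [0.382 0.128 0.046]
 [0.768 0.255 0.173]
 [0.918 0.634 0.411]
 [0.92  0.68  0.435]]
0.04 [0.292 0.12 ] 0.7
0.08 [0.481 0.12 ] 0.7
0.15 [0.485 0.12 ] 0.647
0.25 [0.544 0.12 ] 0.475
```

Emit:
{"fn": "play_rows", "kwargs": {
  "rows": [
    [-0.256, -0.387, 0, 0, 0, 0],
    [-0.256, -0.387, 0, 0, 0, 0],
    [-0.256, -0.387, 0, 0, 0, 0],
    [-0.256, -0.387, 0, 0, 0, 0],
    [-0.256, -0.387, 0, 0, 0, 0]
  ],
  "jaw": 1
}}

```text
clock: 0.9
tcp_pos: [0.226, 0.3023, 0.2243]
eef_rot: [0.46, 3.107, 0.0]
force: [0.5, -0.4, 0.9]
width: 0.0884
finger_force: 0.0
```

Emit:
{"fn": "play_rows", "kwargs": {
  "rows": [
    [-0.256, -0.387, 0, 0, 0, 0],
    [-0.256, -0.387, 0, 0, 0, 0],
    [-0.256, -0.387, 0, 0, 0, 0],
    [-0.256, -0.387, 0, 0, 0, 0],
    [-0.256, -0.387, 0, 0, 0, 0]
  ]
}}

```text
clock: 1.4
tcp_pos: [0.2923, 0.0798, 0.2246]
eef_rot: [0.461, 3.106, 0.0]
force: [-0.1, 0.5, -0.0]
width: 0.0881
finger_force: 0.0
```

Emit:
{"fn": "play_rows", "kwargs": {
  "rows": [
    [-0.2, -0.3, 0, 0, 0, 0.0445],
    [-0.1, -0.2, 0, 0, 0, 0.0445],
    [0, 0, 0, 0, 0, 0.0445],
    [0, 0, 0, 0, 0, 0.0445],
    [0, 0, 0, 0, 0, 0.0445]
  ]
}}

```text
clock: 1.9
tcp_pos: [0.3034, 0.0245, 0.2243]
eef_rot: [1.507, 2.756, 0.0]
force: [-0.2, 1.5, 0.3]
width: 0.0882
finger_force: 0.0
```

Emit:
{"fn": "play_rows", "kwargs": {
  "rows": [
    [0, 0, 0, 0, 0, 0.0445],
    [0, 0, 0, 0, 0, 0.0445],
    [0, 0, 0, 0, 0, 0.0445],
    [0, 0, 0, 0, 0, 0],
    [0, 0, 0, 0, 0, 0]
  ]
}}

```text
clock: 2.4
tcp_pos: [0.3034, 0.0247, 0.2243]
eef_rot: [2.035, 2.393, 0.0]
force: [-0.7, 0.7, 0.1]
width: 0.0881
finger_force: 0.0
```

Emit:
{"fn": "play_rows", "kwargs": {
  "rows": [
    [-0.39, 0.3, 0, 0, 0, 0],
    [-0.39, 0.3, 0, 0, 0, 0],
    [-0.39, 0.3, 0, 0, 0, 0],
    [-0.39, 0.3, 0, 0, 0, 0],
    [-0.39, 0.3, 0, 0, 0, 0]
  ]
}}

```text
clock: 2.9
tcp_pos: [0.4834, -0.1459, 0.224]
eef_rot: [-2.036, -2.393, 0.0]
force: [0.6, 0.5, 0.0]
width: 0.0882
finger_force: 0.0
```

Emit:
{"fn": "play_rows", "kwargs": {
  "rows": [
    [-0.22, 0.32, 0, 0, 0, 0],
    [0, 0, 0.3, 0, 0, 0],
    [0, 0, 0.4, 0, 0, 0],
    [0, 0, 0.2, 0, 0, 0],
    [0, 0, 0, 0, 0, 0]
  ]
}}

```text
clock: 3.4
tcp_pos: [0.516, -0.1605, 0.1316]
eef_rot: [-2.033, -2.388, 0.002]
force: [-0.5, 0.3, 0.7]
width: 0.0883
finger_force: 0.0
```

```bash
python3 - <<'E'
from h import *
d=get_image('scene');cv2.imwrite('pics/s1.png',d['image']);print(get_obs()['tcp_pos'],get_obs()['eef_rot'])
E
```

```text
[ 0.51691941 -0.16093438  0.13367849] [-2.03574141e+00 -2.38993119e+00  6.79999469e-04]
```

View pics/s1.png

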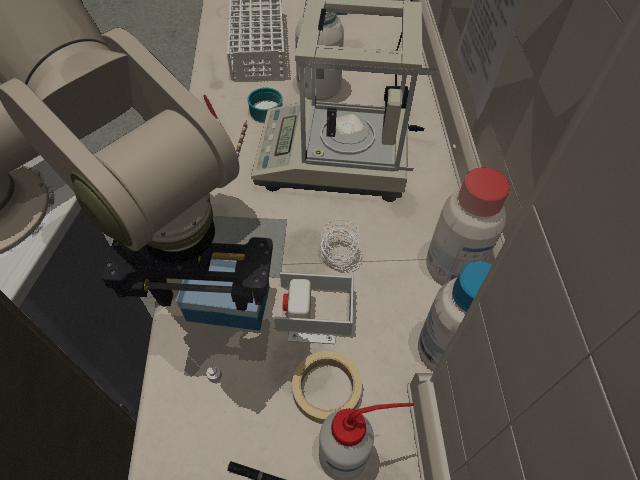

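The gripper is above the box area, with fingertips near (250,305) and (147,287), and it has touched nothing. I'll check that against the projection.

```bash
python3 - <<'E'
from q import *
d=get_image('scene');P=np.linalg.inv(d['pose'])
t=get_obs()['tcp_pos']
for s in (44,61,-44,-61):
    p=t+np.array([.987*s,.16*s,-17])/1000; c=P[:3,:3]@p+P[:3,3]
    print(s,d['cx']+d['fx']*c[0]/-c[2], d['cy']-d['fy']*c[1]/-c[2])
E
```

```text
44 240.56978737234607 313.33069202186215
61 252.9125276597918 313.99259529695826
-44 176.95913632469367 309.91944806153487
-61 164.7247566036643 309.2633558309987
```

Emit:
{"fn": "play_rows", "kwargs": {
  "rows": [
    [0, 0, 0.3, 0, 0, 0],
    [0, 0, 0.3, 0, 0, 0],
    [0, 0, 0.25, 0, 0, 0],
    [0, 0, 0.13, 0, 0, 0],
    [0, 0, 0, 0, 0, 0]
  ]
}}

```text
clock: 4.0
tcp_pos: [0.5174, -0.1612, 0.0363]
eef_rot: [-2.038, -2.39, 0.0]
force: [0.1, -0.2, 1.5]
width: 0.0883
finger_force: 0.0
```

Emit:
{"fn": "play_rows", "kwargs": {
  "rows": [
    [0.05, 0, 0, 0, 0, 0],
    [0.08, 0, 0, 0, 0, 0],
    [0.08, 0, 0, 0, 0, 0],
    [0.08, 0, 0, 0, 0, 0],
    [0.08, 0, 0, 0, 0, 0]
  ]
}}

```text
clock: 4.5
tcp_pos: [0.5118, -0.1242, 0.037]
eef_rot: [2.038, 2.388, 0.0]
force: [-0.7, -2.5, 3.6]
width: 0.0879
finger_force: 1.7
```

Emit:
{"fn": "play_rows", "kwargs": {
  "rows": [
    [0.1, 0, 0, 0, 0, 0],
    [0.1, 0, 0, 0, 0, 0],
    [0.1, 0, 0, 0, 0, 0],
    [0.1, 0, 0, 0, 0, 0],
    [0.1, 0, 0, 0, 0, 0]
  ]
}}

```text
clock: 5.0
tcp_pos: [0.5034, -0.0743, 0.0363]
eef_rot: [2.039, 2.39, -0.0]
force: [0.1, -2.6, 3.3]
width: 0.088
finger_force: 1.7
```

Emit:
{"fn": "play_rows", "kwargs": {
  "rows": [
    [0.08, 0, 0, 0, 0, 0],
    [0.08, 0, 0, 0, 0, 0],
    [0.06, 0, 0, 0, 0, 0],
    [0.04, 0, 0, 0, 0, 0],
    [0, 0, 0, 0, 0, 0]
  ]
}}

```text
clock: 5.5
tcp_pos: [0.499, -0.0487, 0.036]
eef_rot: [-2.038, -2.389, -0.0]
force: [0.2, 1.0, 0.4]
width: 0.0879
finger_force: 0.0
```

```bash
python3 - <<'E'
from h import *
d=get_image('scene');cv2.imwrite('pics/s2.png',cv2.resize(d['image'][180:420,100:420],None,fx=2.5,fy=2.5));print(get_obs()['tcp_pos'],get_obs()['eef_rot'])
E
```

```text
[ 0.4989409  -0.04885194  0.0359024 ] [-2.03846369e+00 -2.38818793e+00  1.38151899e-04]
```

View pics/s2.png

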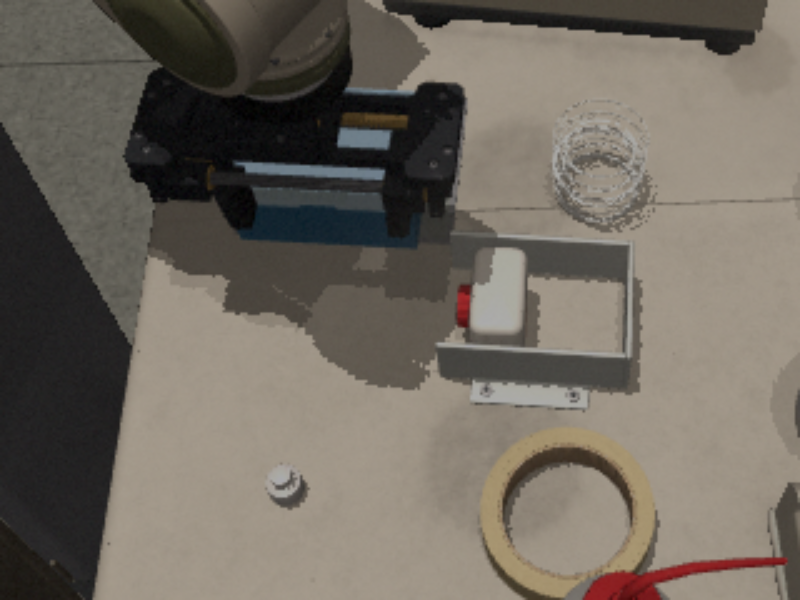

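The box moved straight along; its near bottom edge runs (240,238)–(417,247) in the 2.5x crop.

```bash
python3 - <<'E'
from q import *
d=get_image('scene')
p=np.array([ray(d,100+u/2.5,180+v/2.5,0.002)[:2] for u,v in [(240,238),(417,246)]]);print(p)
e=p[1]-p[0];print(np.hypot(*e),np.arctan2(e[1],e[0]))
e/=np.hypot(*e); c=p.mean(0)+43*np.array([-e[1],e[0]]); print('centre',c)
print(get_obs()['tcp_pos'])
E
```

```text
[[433.88949621 -47.62647355]
 [553.62747549 -27.31795783]]
121.44801147905741 0.16800911490957124
centre [486.5680332    4.92232866]
[ 0.49899052 -0.04906229  0.03589862]
```

Emit:
{"fn": "play_rows", "kwargs": {
  "rows": [
    [0.06, 0, 0, 0, 0, 0],
    [0.08, 0, 0, 0, 0, 0],
    [0.07, 0, 0, 0, 0, 0],
    [0.04, 0, 0, 0, 0, 0],
    [0, 0, 0, 0, 0, 0]
  ]
}}

```text
clock: 6.1
tcp_pos: [0.4953, -0.024, 0.0362]
eef_rot: [-2.038, -2.39, -0.0]
force: [0.1, -0.2, 0.7]
width: 0.0881
finger_force: 0.0
```

Emit:
{"fn": "play_rows", "kwargs": {
  "rows": [
    [-0.1, 0, 0, 0, 0, 0],
    [-0.3, 0, 0, 0, 0, 0],
    [-0.1, 0, -0.3, 0, 0, 0],
    [0, 0, -0.45, 0, 0, 0],
    [0, 0, -0.45, 0, 0, 0]
  ],
  "jaw": 0.85
}}

```text
clock: 6.6
tcp_pos: [0.5031, -0.0753, 0.1575]
eef_rot: [-2.041, -2.387, 0.001]
force: [-0.4, 0.2, -0.1]
width: 0.0747
finger_force: 0.0
```

```bash
python3 - <<'E'
from h import *
o=get_obs();print(o['tcp_pos'],o['eef_rot'],o['width'])
d=get_image('scene');cv2.imwrite('pics/s3.png',cv2.resize(d['image'][180:420,100:420],None,fx=2.5,fy=2.5))
E
```

```text
[ 0.50306211 -0.07526956  0.15752445] [-2.04060754e+00 -2.38698031e+00  5.76177709e-04] 0.07465007510826774
```

View pics/s3.png

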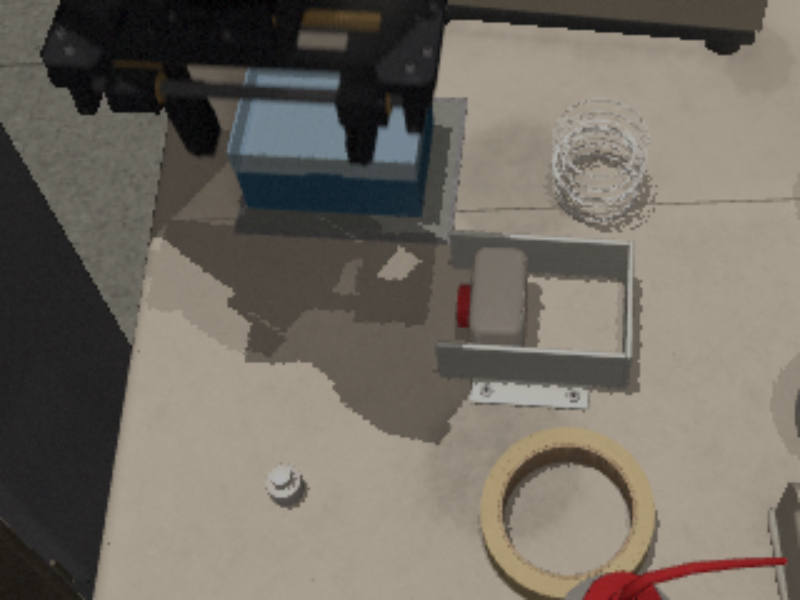

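The box stands on the pad with an even margin (near edge (240,207)–(420,214)). The weight, tape and dishes haven't moved. Next I'll straddle the timer front to back.

Emit:
{"fn": "play_rows", "kwargs": {
  "rows": [
    [-0.04, 0.283, 0, 0, 0, 0],
    [-0.04, 0.283, 0, 0, 0, 0],
    [-0.04, 0.283, 0, 0, 0, 0],
    [-0.04, 0.283, 0, 0, 0, 0],
    [0, 0, 0, 0, 0, 0]
  ]
}}

```text
clock: 7.15
tcp_pos: [0.6199, -0.073, 0.1552]
eef_rot: [2.039, 2.389, 0.001]
force: [-1.0, -0.1, -0.4]
width: 0.0749
finger_force: 0.0
```

Emit:
{"fn": "play_rows", "kwargs": {
  "rows": [
    [0, 0, 0.2, 0, 0, 0],
    [0, 0, 0.25, 0, 0, 0],
    [0, 0, 0.15, 0, 0, 0],
    [0, 0, 0.05, 0, 0, 0],
    [0, 0, 0, 0, 0, 0]
  ]
}}

```text
clock: 7.65
tcp_pos: [0.6172, -0.0726, 0.0909]
eef_rot: [-2.04, -2.388, 0.001]
force: [-0.1, -0.9, -0.5]
width: 0.0748
finger_force: 0.0
```

```bash
python3 - <<'E'
from h import *
o=get_obs();print(o['tcp_pos'],o['eef_rot'],o['width'])
d=get_image('scene');cv2.imwrite('pics/s4.png',cv2.resize(d['image'][200:380,180:420],None,fx=3,fy=3))
E
```

```text
[ 0.61716043 -0.07258806  0.09094047] [-2.03957743e+00 -2.38818510e+00  6.89648254e-04] 0.07482073143710227
```

View pics/s4.png

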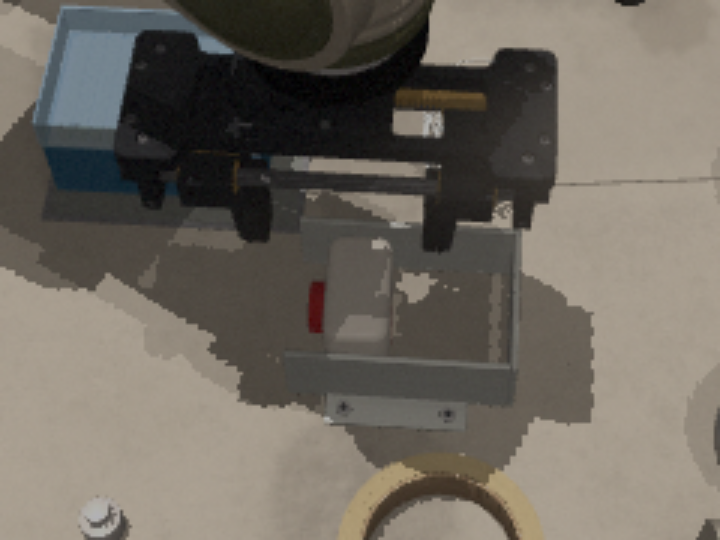

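The fingers straddle the timer (front finger (255,240), back finger (438,248)), above the bay and clear of the walls. I'll descend now and close gently.

Emit:
{"fn": "play_rows", "kwargs": {
  "rows": [
    [0, 0, 0.15, 0, 0, 0],
    [0, 0, 0.2, 0, 0, 0],
    [0, 0, 0.18, 0, 0, 0],
    [0, 0, 0.09, 0, 0, 0],
    [0, 0, 0, 0, 0, 0]
  ]
}}

```text
clock: 8.2
tcp_pos: [0.6175, -0.0722, 0.029]
eef_rot: [-2.039, -2.389, 0.001]
force: [-0.6, -0.0, 0.0]
width: 0.0752
finger_force: 0.0
```

Emit:
{"fn": "play_rows", "kwargs": {
  "rows": [
    [0, 0, 0, 0, 0, 0],
    [0, 0, 0, 0, 0, 0],
    [0, 0, 0, 0, 0, 0],
    [0, 0, 0, 0, 0, 0],
    [0, 0, 0, 0, 0, 0]
  ],
  "jaw": 0.4,
  "newtons": 5
}}

```text
clock: 8.7
tcp_pos: [0.6179, -0.0722, 0.0296]
eef_rot: [2.039, 2.389, 0.001]
force: [1.9, -0.2, 0.6]
width: 0.0372
finger_force: 0.4
```

Emit:
{"fn": "play_rows", "kwargs": {
  "rows": [
    [0, 0, 0, 0, 0, 0],
    [0, 0, 0, 0, 0, 0],
    [0, 0, 0, 0, 0, 0],
    [0, 0, 0, 0, 0, 0],
    [0, 0, 0, 0, 0, 0]
  ],
  "jaw": 0.3
}}

```text
clock: 9.2
tcp_pos: [0.618, -0.0722, 0.0295]
eef_rot: [2.039, 2.389, 0.001]
force: [1.2, 0.3, 3.5]
width: 0.034
finger_force: 5.0
```

```bash
python3 - <<'E'
from h import *
o=get_obs();print(o['tcp_pos'],o['force'],o['width'],o['finger_force'])
d=get_image('scene');cv2.imwrite('pics/s5.png',cv2.resize(d['image'][200:380,180:420],None,fx=3,fy=3))
E
```

```text
[ 0.61797485 -0.07222536  0.02951948] [1.2078722  0.25792586 3.52538594] 0.033979064681992424 5.004202358977636
```

View pics/s5.png

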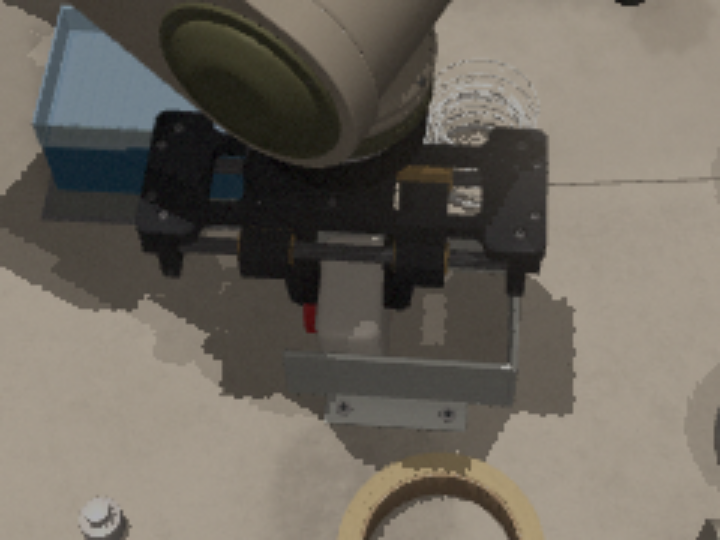

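The timer is gripped on its 34 mm body and is still square in the bay; the dial at (309,318) shows beside the front finger. I'll draw it out slowly.

Emit:
{"fn": "play_rows", "kwargs": {
  "rows": [
    [0, -0.04, 0, 0, 0, 0],
    [0, -0.08, 0, 0, 0, 0],
    [0, -0.1, 0, 0, 0, 0],
    [0, -0.1, 0, 0, 0, 0],
    [0, -0.1, 0, 0, 0, 0]
  ]
}}

```text
clock: 9.75
tcp_pos: [0.5752, -0.0789, 0.0294]
eef_rot: [2.04, 2.389, 0.0]
force: [5.8, 2.1, 6.9]
width: 0.0347
finger_force: 5.4
```

Emit:
{"fn": "play_rows", "kwargs": {
  "rows": [
    [0, -0.12, 0, 0, 0, 0],
    [0, -0.12, 0, 0, 0, 0],
    [0, -0.12, 0, 0, 0, 0],
    [0, -0.08, 0, 0, 0, 0],
    [0, -0.04, 0, 0, 0, 0]
  ]
}}

```text
clock: 10.25
tcp_pos: [0.5292, -0.0866, 0.0304]
eef_rot: [2.038, 2.386, 0.003]
force: [6.3, 2.4, 12.1]
width: 0.0363
finger_force: 6.6
```

```bash
python3 - <<'E'
from h import *
o=get_obs();print(o['tcp_pos'],o['force'],o['width'],o['finger_force'])
d=get_image('scene');cv2.imwrite('pics/s6.png',cv2.resize(d['image'][200:380,180:420],None,fx=3,fy=3))
E
```

```text
[ 0.52921642 -0.08662106  0.03036322] [ 6.32686414  2.38954477 12.13563315] 0.03628832584624631 6.611412086058408
```

View pics/s6.png

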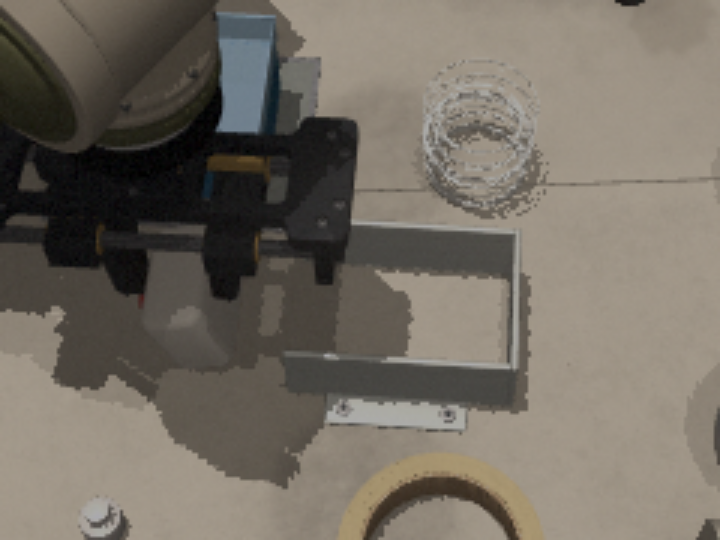

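The timer is out, with its body at (185,305) in the crop, but the vertical force has risen, so I'll release and inspect.

Emit:
{"fn": "play_rows", "kwargs": {
  "rows": [
    [0, 0, 0, 0, 0, 0],
    [0, 0, 0, 0, 0, 0],
    [0, 0, 0, 0, 0, 0],
    [0, 0, 0, 0, 0, 0],
    [0, 0, 0, 0, 0, 0]
  ],
  "jaw": 0.8
}}

```text
clock: 10.8
tcp_pos: [0.5284, -0.0862, 0.0289]
eef_rot: [-2.039, -2.389, 0.001]
force: [0.3, -0.5, -0.8]
width: 0.0702
finger_force: 0.0
```

Emit:
{"fn": "play_rows", "kwargs": {
  "rows": [
    [0, 0, -0.1, 0, 0, 0],
    [0, 0, -0.3, 0, 0, 0],
    [0, 0, -0.4, 0, 0, 0],
    [0, 0, -0.4, 0, 0, 0],
    [0, 0, -0.3, 0, 0, 0]
  ]
}}

```text
clock: 11.3
tcp_pos: [0.5289, -0.0863, 0.1825]
eef_rot: [2.038, 2.388, 0.001]
force: [-0.0, -0.2, 0.1]
width: 0.0708
finger_force: 0.0
```

Emit:
{"fn": "play_rows", "kwargs": {
  "rows": [
    [-0.3, -0.2, -0.2, 0, 0, 0],
    [-0.4, -0.2, 0, 0, 0, 0],
    [-0.4, -0.2, 0, 0, 0, 0],
    [-0.4, 0, 0, 0, 0, 0],
    [-0.2, 0, 0, 0, 0, 0]
  ]
}}

```text
clock: 11.8
tcp_pos: [0.4957, -0.2665, 0.2]
eef_rot: [2.042, 2.386, -0.001]
force: [0.2, 1.5, -0.1]
width: 0.0704
finger_force: 0.0
```

```bash
python3 - <<'E'
from h import *
o=get_obs();print(o['clock'],o['tcp_pos'],o['force'],o['width'])
d=get_image('scene');cv2.imwrite('pics/s7.png',cv2.resize(d['image'][200:380,160:400],None,fx=3,fy=3))
E
```

```text
11.8 [ 0.49570217 -0.2664598   0.20000054] [ 0.15721778  1.45440432 -0.08769406] 0.0704058064674158
```

View pics/s7.png

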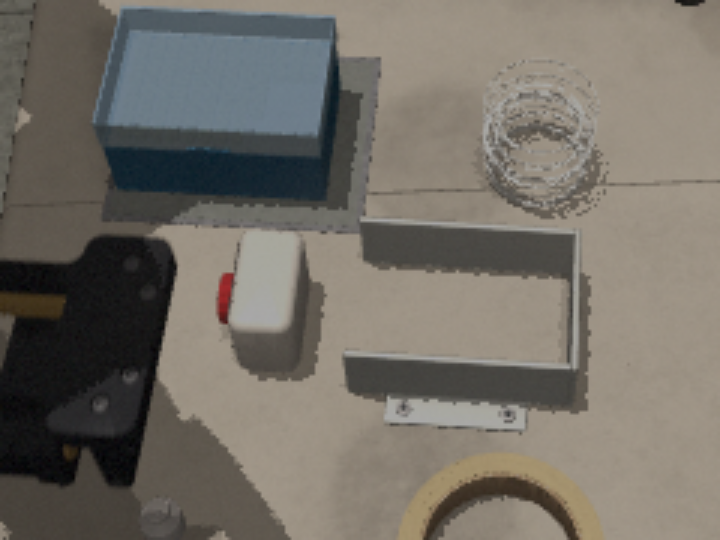

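The timer stands upright and square at about (265,285), clear of the mouth. The box stands on the pad. Weight, tape and dishes are in place. I'll check the numbers (view count reached).

```bash
python3 - <<'E'
from q import *
d=get_image('scene'); R=np.array([[np.cos(.157),np.sin(.157)],[-np.sin(.157),np.cos(.157)]]); o=np.array([587.5,-76.1])
f=lambda u,v,z:ray(d,160+(u-1)/3,200+(v-1)/3,z)[:2]
p=np.array([f(u,v,.052) for u,v in [(245,232),(304,234),(295,334),(230,330)]]); print('timer in bay',((p-o)@R.T).round(1).tolist(),((p.mean(0)-o)@R.T).round(1))
b=np.array([f(u,v,.07) for u,v in [(120,8),(337,17),(322,150),(95,126)]]); print('box',b.mean(0).round(1),'lens',[np.hypot(*(b[i]-b[i-1])).round() for i in range(4)],'pad [490.2 31]')
print('weight',ray(d,160+160/3,200+537/3,0).round(1))
E
```

```text
timer in bay [[-59.3, 23.8], [-27.9, 24.6], [-25.2, -34.4], [-58.4, -34.3]] [-42.7  -5.1]
box [485.5  23.3] lens [np.float64(83.0), np.float64(125.0), np.float64(92.0), np.float64(125.0)] pad [490.2 31]
weight [ 522.3 -213.8    0. ]
```

```bash
python3 -c "
from bench import job_done
print(job_done())"
```

```text
the job is handed in; nothing more can be done
None
```

The job is handed in, with no verdict returned: by my last camera measurements the tip box stands about 9 mm from the pad's centre, the timer stands upright and square with about 26 mm free behind it, and the weight, tape and dishes appear undisturbed.

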